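Open the safety-capped bottle in the corner stop

TASK

Slide the square bottle into the metal corner stop until it stands snug against both rails, then press its safety cap down and, keeping it pressed, twist it anticlockwise (seen from above) until it comes free. Lift the cap off and finish while still holding it in the gripper, level, a few centimetres clear of the bottle and straight above it, with the bottle left standing in the corner. Leave the jars and other things on the shelf where they are.

Things in the scene. Friction and masses are not known exactly. Their poses are not given: they have to be found in the camera images.
- stop: fixed corner stop: two aluminium rails 12 thick, 35 tall, at a right angle. Origin on the shelf surface where the centre of the bottle's underside rests when home. The far rail is on its +x side (inner face x = +32, from y = -90 to +44), the left rail on its +y side (inner face y = +32, from x = -90 to +32); the -x and -y sides are open
- bottle: loose square plastic bottle, body 64 x 64, 55 tall with a flat shoulder, 0.25 to 0.5 kg; with its cap on 96 tall. Origin at the centre of its underside, z up, x and y square to its sides. Home = origin on the stop's origin, x parallel to the stop's x (it starts within 0.35 rad of that; turn it no quarter turns)
- cap: loose push-and-turn cap, round, 45 across, 31 tall, hollow, finely faceted side, 40 g. Origin at the centre of its lower rim, z up. Locked, its rim is 65 above the bottle's underside (10 above the shoulder), its x parallel to the bottle's x. A spring resists pressing: about 5 N to start, 10 N at 5.5 mm, 15 N at 10 mm where the rim meets the shoulder
- neck (a point): centre of the top of the bottle's round neck (26 core, 35 over its ledges), 79 above its underside. The cap must be down over 5.5 mm (7.5 is good) to turn past the safety tooth; it lifts free between about 0.79 and 1.13 rad anticlockwise from locked (0.96 is the middle), where an end stop halts it, and is clear of the neck 14 mm above its locked height
- jar_a: bystander, leave alone: lidded blue-glazed ceramic jar, 72 across, 100 tall; origin at the centre of its underside
- jar_b: bystander, leave alone: lidded blue-glazed ceramic jar, 72 across, 100 tall; origin at the centre of its underside
- jar_c: bystander, leave alone: lidded blue-glazed ceramic jar, 72 across, 100 tall; origin at the centre of its underside
- round_bottle: bystander, leave alone: ROUND plastic bottle, 60 across, 105 tall; origin at the centre of its underside
- teaspoon: bystander, leave alone: steel teaspoon 135 long lying flat along its x
- reamer: bystander, leave alone: wooden citrus reamer standing upright, 42 across, 115 tall; origin at the centre of its underside
- bowl: bystander, leave alone: small terracotta bowl, 100 across, 45 tall; origin at the centre of its underside
Things that resemble listed ones, but are neither listed nor needed, are in the scene too. Leave any blue or red look-alike of the cap alone.

How it is judged:
By the outcome, as a careful person would: the job done as asked, in the order asked, and still so for the second after the job is handed in, while the arm keeps its last pose, push and grip.
It also fails if it takes over 61 s, if anything falls off the work surface, if the arm or the gripper's body presses on something with over 40 N, if the wrist force passes 120 N, or if a joint passes its speed limit or range.

ROBOT

A 6-joint arm with a two-finger parallel gripper is mounted at the origin on the work surface. World frame = base frame: x ahead of the robot, y to its left, z up, the work surface at z = 0. Lengths are in mm, angles in rad, forces in N, time in s.
With the tool pointing down it reaches from about 300 to 775 mm from the base axis. Payload 14.6 kg.
Tool frame: the origin (TCP) lies midway between the tips of the shut fingers; the grasp point (between the pads) lies 19 mm behind it (manip.tcp_to_grasp is the distance from the TCP to the grasp point, in mm); z points along the fingers, x is the direction in which the jaws open and shut, and the axes are right-handed (so a half turn about z gives the same grasp; the last joint's range is limited). The gripper opens to 94 mm and grips with 3 to 60 N. Pads are 16 mm wide; open, the fingers measure 119 mm over their backs; the gripper's body (75 mm by 177 mm) begins 78 mm behind the grasp point.
Start: joints at [1.176, 0.3, 1.521, -0, 1.321, -0.067], TCP at [177.076, 520.705, 205.446] pointing down, gripper open.
Joint ranges: [-3.03, 3.03], [-0.79, 2.21], [0.23, 2.52], [-1.04, 4.18], [0, 3.07], [-2.55, 2.55]. Speed limits (rad/s): [2.22, 2.22, 2.57, 3.14, 3.14, 3.14].

INTERFACE

Orientations are given as [roll, pitch, yaw] about the fixed x, y, z axes, in that order (R = Rz(yaw) Ry(pitch) Rx(roll)).
In Python, from cell import manip gives the robot as it stands.
- The arm moves only by the tool arm_command, never from a script. Its argument "steps" is a list of rows, each a list of 3 entries, a list of its own where there are three numbers: the opening, from 0 (shut) to 1 (fully open), then the shift along the tool's x, y, z in cm, then the turn about the tool's z in rad. A call has 1 to 5 rows; each row shifts and turns the commanded pose from where the row before left it, along the tool's axes as they then stand; what a row does not reach is not made up. A row lasts 1/12 s, in which the tool goes at most 41.7 mm and 7.16 degrees, less where a joint would pass 70% of its speed; a pose out of reach is approached as far as the arm can. A call with a gripper value outside its range is refused whole. The fingers move at their own pace and stop on an object; "force" is the grip in N (left out, the last holds). Time passes only in rows, so rows that do not move let the fingers close. It gives the time, the measured TCP pose, the force and the opening at its end, in the units of the state.
- manip.read_state(): the state, without advancing time (a new reading comes with each control period).
- manip.camera(name): name is "scene" or "side" or "wrist"; returns (picture, depth): 480x640x3 uint8, red, green, blue; 480x640 float32, mm along the optical axis (not along the pixel's ray), 0 where there is no reading.
- manip.calibration(name): a dict with "fx", "fy", "cx", "cy" (pixels), "R" (3x3) and "t" (3): a world point X has camera coordinates R X + t; the wrist camera has in their place "tool_from_camera" (4x4, takes a point from camera to tool coordinates, whose origin is the TCP and whose axes are the tool frame's). Camera axes: x right, y down, z forward; pixel columns grow to the right and rows downward; lengths in mm; the calibration is good to about 2 mm. A picture is of the moment at which its call begins: read the wrist's pose just before it. calibration takes no time and is no camera call.
- manip.sign_off(): hands the job in, once; it reports no verdict.
The state is a dict: "clock": time; "joints": joint angles; "qd": joint speeds; "effort": joint torques, N m; "eef_pos": TCP position; "eef_rot": TCP orientation; "wrist_force": force on the tool from outside, world axes, zero at the start; "moment": the same for the moment, N m; "finger_gap": finger opening in mm.
Only numpy, scipy, OpenCV 4.12 (cv2) and the standard library are available. Lean on these libraries where they do the work, as an engineer would, in place of code of your own. Each camera call takes 0.05 s, during which the arm holds its last target.

## Working session

There is one attempt and no reset: what is moved stays moved. The work goes in short steps, Python scripts to look and compute and a tool call to move; the robot and the scene stay as the last step left them, time stands still between calls to the robot, and variables do not carry over. Pictures are saved under pics/ and viewed, and the job is handed in when it is done.

Besides the shell and the picture viewer there is one more tool, called in YAML: its name, and indented under it one key for each argument. arm_command: Moves the arm, as the interface text tells. Its arguments: {"type":"object","properties":{"steps":{"type":"array","items":{"type":"array"}},"force":{"type":"number"}},"required":["steps"]}

```bash
ls; mkdir -p pics; cat > h.py <<'E'
import numpy as np, cv2
from cell import manip
from scipy.spatial.transform import Rotation as Ro
def shot(n,f):
    st=manip.read_state()
    im,d=manip.camera(n); cv2.imwrite(f'pics/{f}.png',im[:,:,::-1]); np.save(f'pics/{f}.npy',d); return st,im,d
def pts(n,d,st=None):
    c=manip.calibration(n); v,u=np.mgrid[0:480,0:640]
    P=np.stack([(u-c['cx'])/c['fx']*d,(v-c['cy'])/c['fy']*d,d],-1).astype(float)
    if 'R' in c: return (P-np.array(c['t']))@np.array(c['R'])
    T=np.array(c['tool_from_camera']); P=P@T[:3,:3].T+T[:3,3]
    return P@Ro.from_euler('xyz',st['eef_rot']).as_matrix().T+np.array(st['eef_pos'])
E
python3 - <<'E'
from h import *
print(manip.read_state())
for n in ['scene','side','wrist']:
    shot(n,n+'0'); print(n,manip.calibration(n))
E
```

```text
pics
{'clock': 0.0, 'joints': array([ 1.17638000e+00,  3.00469071e-01,  1.52157479e+00,  6.94466913e-06,
        1.32067165e+00, -6.65771277e-02]), 'qd': array([ 2.00767295e-03,  9.01411517e-05,  7.64642090e-04,  5.32669005e-04,
       -6.74590333e-04, -2.10446544e-03]), 'effort': array([-1.22537302e-03, -5.31809306e+01, -3.52733839e+01,  7.08232471e-02,
        2.43911584e-02, -8.18845501e-05]), 'eef_pos': array([176.99074811, 520.47704194, 204.89009832]), 'eef_rot': array([-3.14151124e+00,  1.11992199e-03,  1.24295545e+00]), 'wrist_force': array([-0.13116786,  0.18628585, -0.86264588]), 'moment': array([-0.04360007,  0.01429852, -0.00367802]), 'finger_gap': 93.82828900233667}
scene {'fx': 519.8475729335363, 'fy': 519.8475729335363, 'cx': 314.57490145564975, 'cy': 246.0145753686857, 'R': array([[ 0.81207013,  0.58327227, -0.01831864],
       [ 0.44038867, -0.63313027, -0.63655626],
       [-0.3828837 ,  0.50886101, -0.77101268]]), 't': array([-427.94778631, -300.01207819, 1548.97845064])}
side {'fx': 515.7927788263163, 'fy': 515.7927788263163, 'cx': 323.11942872166816, 'cy': 236.20076327697268, 'R': array([[ 0.85241144, -0.52281558, -0.00765584],
       [-0.26492303, -0.41922106, -0.86837175],
       [ 0.45078879,  0.74223822, -0.49585471]]), 't': array([-588.50967091,  174.48389837,  921.71974166])}
wrist {'fx': 384.99633617584914, 'fy': 384.99633617584914, 'cx': 320.0190308230915, 'cy': 239.7735125321391, 'tool_from_camera': array([[ 9.99999973e-01,  1.64744909e-04,  1.64002166e-04,
         6.64060736e-01],
       [-2.04050527e-04,  9.60063315e-01,  2.79782753e-01,
        -8.12604346e+01],
       [-1.11359679e-04, -2.79782778e-01,  9.60063323e-01,
        -1.78697390e+02],
       [ 0.00000000e+00,  0.00000000e+00,  0.00000000e+00,
         1.00000000e+00]])}
```

View pics/scene0.png

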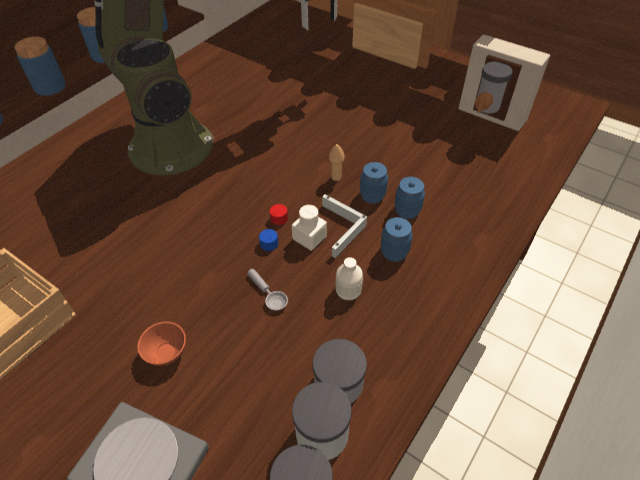

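View pics/side0.png

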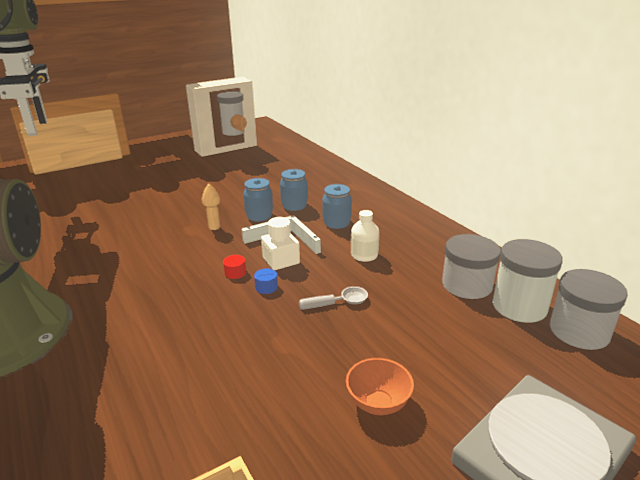

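View pics/wrist0.png

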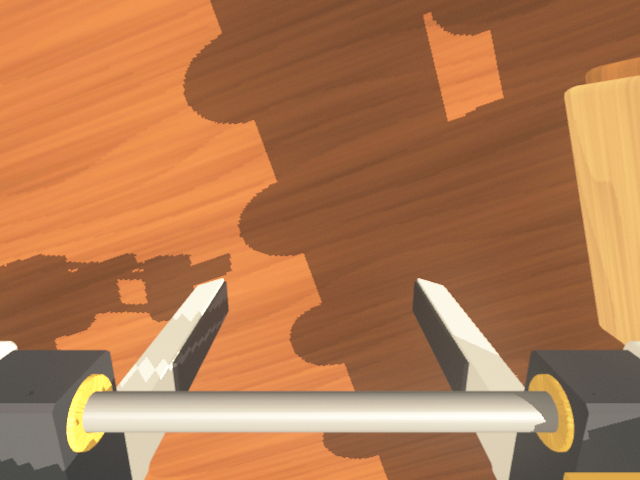

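The scene view shows the square white bottle at (309,228), with a white cap on top at (308,215). The corner stop's apex is at (363,220). The round bottle is at (349,280), the red and blue look-alike caps at (278,214) and (268,240), and the jars and reamer lie beyond the stop. The square bottle matches the description: square shoulder, next to the stop. I'll measure it and confirm in a crop.

```bash
python3 - <<'E'
from h import *
im=cv2.imread('pics/scene0.png'); d=np.load('pics/scene0.npy'); P=pts('scene',d)
cv2.imwrite('pics/crop0.png',cv2.resize(im[150:310,230:450],None,fx=3.6,fy=3.6,interpolation=cv2.INTER_CUBIC))
ims=cv2.imread('pics/side0.png'); ds=np.load('pics/side0.npy'); Q=pts('side',ds)
cv2.imwrite('pics/crop0s.png',cv2.resize(ims[160:320,190:410],None,fx=3.6,fy=3.6,interpolation=cv2.INTER_CUBIC))
for n,u,v in [('cap',308,212),('shoulder',318,232),('sh2',301,228),('railapex',362,219),('railL end',326,201),('railR end',336,248),('red',278,211),('blue',268,236),('table',330,235),('jar',374,170),('jar',410,184),('jar',397,226),('reamer',336,155),('rb',349,263),('spoon',276,300),('spoonh',255,277)]:
    print(n,P[v,u].round(0))
for n,u,v in [('cap',279,223),('sh',270,241),('sh',290,240),('railcorner',289,222)]: print('side',n,Q[v,u].round(0))
E
```

```text
cap [550. -56.  93.]
shoulder [582. -61.  46.]
sh2 [546. -81.  56.]
railapex [641.  46.  33.]
railL end [525.  55.  22.]
railR end [640. -69.  33.]
red [448. -50.  29.]
blue [ 481. -131.   30.]
table [586. -16.  -6.]
jar [603. 158.  93.]
jar [703. 163.  95.]
jar [748.  20.  99.]
reamer [489. 152.  92.]
rb [ 720. -137.  106.]
spoon [ 600. -253.    1.]
spoonh [ 526. -237.   14.]
side cap [548. -57.  93.]
side sh [528. -49.  52.]
side sh [566. -69.  52.]
side railcorner [567. -65.  94.]
```

View pics/crop0.png

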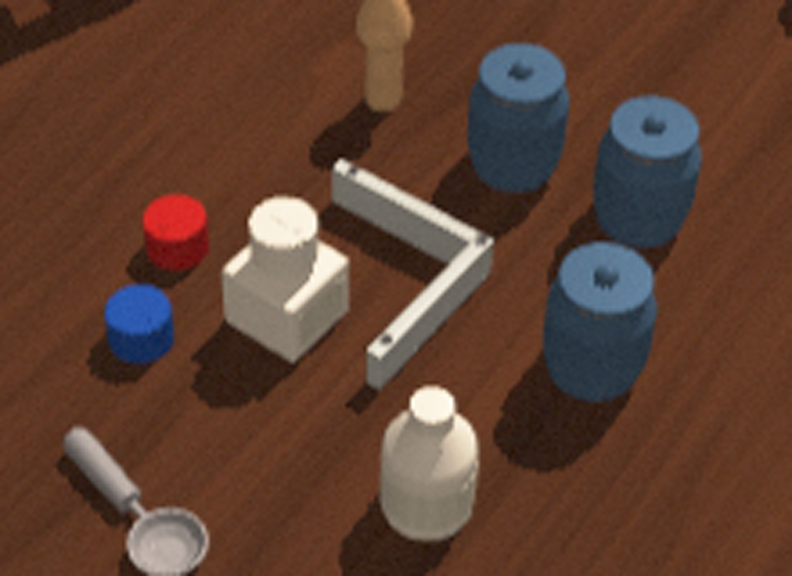

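View pics/crop0s.png

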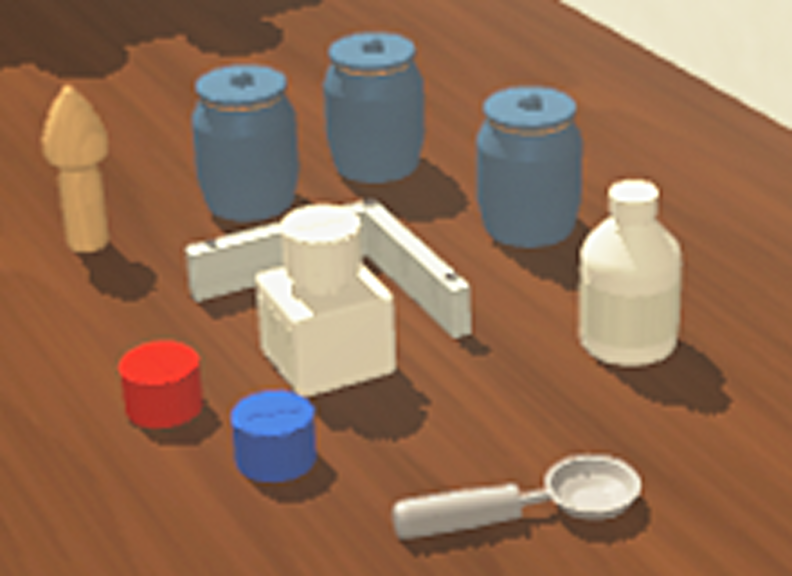

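The crop confirms the target is the square-bodied white bottle with the round white cap, at about (549,-57). The other white bottle is round. Next I'll move the wrist camera overhead for accurate poses.

```bash
cat >> h.py <<'E'
def plan(goal,yaw,n,st=None):
    st=st or manip.read_state(); p=np.array(st['eef_pos']); R=Ro.from_euler('xyz',st['eef_rot']).as_matrix(); y0=st['eef_rot'][2]
    goal=np.array(goal,float); p0=p.copy()
    for i in range(1,n+1):
        t=p0+(goal-p0)*i/n; s=np.round(R.T@(t-p)/10,2); a=round(-((yaw-y0)/n),3)
        print([list(map(float,s)),a]); p=p+R@s*10; R=R@Ro.from_euler('z',a).as_matrix()
    print('end',p.round(1))
E
python3 - <<'E'
from h import *
plan([580,30,270],0,20)
E
```

```text
[[-1.67, 2.7, -0.32], np.float64(0.062)]
[[-1.51, 2.79, -0.33], np.float64(0.062)]
[[-1.32, 2.89, -0.32], np.float64(0.062)]
[[-1.15, 2.96, -0.32], np.float64(0.062)]
[[-0.96, 3.02, -0.33], np.float64(0.062)]
[[-0.77, 3.08, -0.32], np.float64(0.062)]
[[-0.58, 3.12, -0.33], np.float64(0.062)]
[[-0.38, 3.15, -0.32], np.float64(0.062)]
[[-0.19, 3.17, -0.32], np.float64(0.062)]
[[0.01, 3.18, -0.33], np.float64(0.062)]
[[0.2, 3.17, -0.32], np.float64(0.062)]
[[0.4, 3.14, -0.32], np.float64(0.062)]
[[0.6, 3.12, -0.33], np.float64(0.062)]
[[0.79, 3.08, -0.32], np.float64(0.062)]
[[0.97, 3.02, -0.32], np.float64(0.062)]
[[1.16, 2.95, -0.33], np.float64(0.062)]
[[1.35, 2.88, -0.32], np.float64(0.062)]
[[1.51, 2.79, -0.33], np.float64(0.062)]
[[1.69, 2.68, -0.32], np.float64(0.062)]
[[1.85, 2.58, -0.32], np.float64(0.062)]
end [580.  30. 270.]
```

arm_command:
  steps:
    - [1, [-1.7, 2.7, -0.3], 0.06]
    - [1, [-1.5, 2.8, -0.3], 0.06]
    - [1, [-1.3, 2.9, -0.3], 0.06]
    - [1, [-1.1, 3.0, -0.3], 0.06]
    - [1, [-1.0, 3.0, -0.3], 0.06]

```text
clock: 0.57
eef_pos: [279.4, 397.1, 220.4]
eef_rot: [3.142, 0.0, 0.94]
wrist_force: [0.1, 0.4, -0.0]
finger_gap: 94.0
```

arm_command:
  steps:
    - [1, [-0.8, 3.1, -0.3], 0.06]
    - [1, [-0.6, 3.1, -0.3], 0.06]
    - [1, [-0.4, 3.2, -0.3], 0.06]
    - [1, [-0.2, 3.2, -0.3], 0.06]
    - [1, [0, 3.2, -0.3], 0.06]

```text
clock: 0.98
eef_pos: [382.0, 274.4, 235.6]
eef_rot: [-3.142, 0.0, 0.64]
wrist_force: [-0.0, 1.0, -0.9]
finger_gap: 94.0
```

arm_command:
  steps:
    - [1, [0.2, 3.2, -0.3], 0.06]
    - [1, [0.4, 3.1, -0.3], 0.06]
    - [1, [0.6, 3.1, -0.3], 0.06]
    - [1, [0.8, 3.1, -0.3], 0.06]
    - [1, [1.0, 3.0, -0.3], 0.06]

```text
clock: 1.4
eef_pos: [485.9, 154.5, 250.5]
eef_rot: [-3.142, 0.0, 0.34]
wrist_force: [0.1, 1.2, 0.7]
finger_gap: 94.1
```

arm_command:
  steps:
    - [1, [1.2, 3.0, -0.3], 0.06]
    - [1, [1.3, 2.9, -0.3], 0.06]
    - [1, [1.5, 2.8, -0.3], 0.06]
    - [1, [1.7, 2.7, -0.3], 0.06]
    - [1, [1.8, 2.6, -0.3], 0.06]

```text
clock: 1.82
eef_pos: [590.5, 34.3, 265.3]
eef_rot: [-3.142, 0.0, 0.04]
wrist_force: [1.2, 0.6, 0.6]
finger_gap: 94.1
```

arm_command:
  steps:
    - [1, [0, 0, 0], 0.04]
    - [1, [0, 0, 0], 0]
    - [1, [0, 0, 0], 0]

```text
clock: 2.07
eef_pos: [589.5, 35.8, 265.0]
eef_rot: [-3.141, 0.001, 0.004]
wrist_force: [0.3, 0.6, -0.6]
finger_gap: 94.1
```

```bash
python3 - <<'E'
from h import *
st,im,d=shot('wrist','w1'); print(st['eef_pos'],st['eef_rot'],st['qd'],st['clock'],st['wrist_force'])
import pickle; pickle.dump(st,open('w1.pkl','wb'))
E
```

```text
[589.4663002   35.80728231 265.0133136 ] [-3.14149867e+00  8.72225420e-04  4.18427793e-03] [ 0.01773506 -0.01524373  0.00827871 -0.0014068   0.00050232 -0.0095408 ] 2.0667 [ 0.32484303  0.55872656 -0.5583665 ]
```

View pics/w1.png

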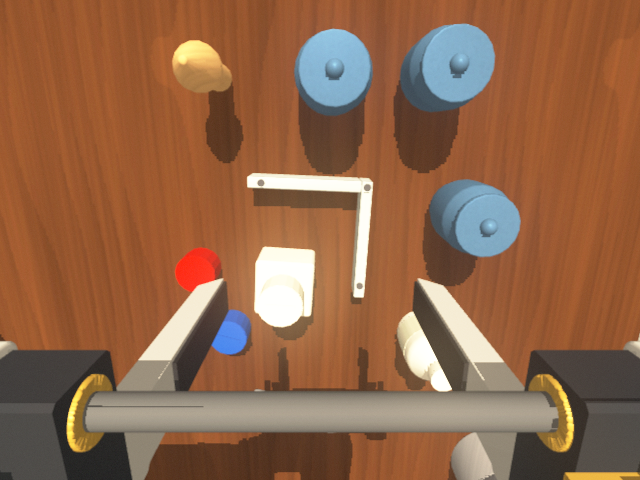

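The wrist view shows the L-shaped stop with its apex at (367,186), the bottle's shoulder at about (285,275) and the cap top at (281,302). Next I'll measure them.

```bash
python3 - <<'E'
from h import *
import pickle
st=pickle.load(open('w1.pkl','rb')); im=cv2.imread('pics/w1.png'); d=np.load('pics/w1.npy'); P=pts('wrist',d,st)
hsv=cv2.cvtColor(im,cv2.COLOR_BGR2HSV)
for u,v in [(300,183),(363,240),(285,258),(281,302),(320,300),(334,68)]: print(u,v,P[v,u].round(1),hsv[v,u])
v,u=np.mgrid[0:480,0:640]
white=(hsv[...,1]<90)&(hsv[...,2]>140)
def rays(uv,z):
    c=manip.calibration('wrist');T=np.array(c['tool_from_camera']);R=Ro.from_euler('xyz',st['eef_rot']).as_matrix()
    dd=np.c_[(uv[:,0]-c['cx'])/c['fx'],(uv[:,1]-c['cy'])/c['fy'],np.ones(len(uv))]@T[:3,:3].T@R.T
    o=R@T[:3,3]+st['eef_pos']; return o+dd*((z-o[2])/dd[:,2])[:,None]
for nm,box,z0,z1 in [('left',(245,365,170,200),28,42),('far',(350,380,195,300),28,42),('shoulder',(250,325,240,330),49,60),('cap',(250,325,270,335),88,102)]:
    m=np.zeros(white.shape,bool);m[box[2]:box[3],box[0]:box[1]]=1
    m&=(P[...,2]>z0)&(P[...,2]<z1)
    q=P[m]; print(nm,m.sum(),'zmed',np.median(q[:,2]).round(1),q.min(0).round(1),q.max(0).round(1))
    r=cv2.minAreaRect(q[:,:2].astype(np.float32)); print('  rect',r, cv2.boxPoints(r).round(1).tolist())
    if nm=='cap': print('  circ',cv2.minEnclosingCircle(q[:,:2].astype(np.float32)))
E
```

```text
300 183 [568.5  61.4  33.6] [ 25   6 255]
363 240 [637.7  -1.2  34.5] [ 26   8 255]
285 258 [551.5 -20.6  40.5] [ 27  18 255]
281 302 [551.8 -47.7  95.4] [ 30   2 255]
320 300 [590.4 -90.5  -0.7] [ 13 141 174]
334 68 [600.9 165.  100.9] [102  88 195]
left 1412 zmed 34.2 [513.   44.4  28. ] [637.2  68.8  37.4]
  rect ((575.6307373046875, 60.20807647705078), (19.536874771118164, 125.47535705566406), 84.20194244384766) [[512.2000122070312, 56.79999923706055], [637.0999755859375, 44.20000076293945], [639.0, 63.599998474121094], [514.2000122070312, 76.30000305175781]]
far 1141 zmed 34.3 [629.6 -69.4  28. ] [645.7  49.   37.8]
  rect ((637.4861450195312, -10.198253631591797), (118.7525405883789, 12.342050552368164), 87.77666473388672) [[629.0, -69.30000305175781], [641.2999877929688, -69.80000305175781], [646.0, 48.900001525878906], [633.5999755859375, 49.400001525878906]]
shoulder 1514 zmed 54.0 [517.8 -84.2  49. ] [583.7 -18.   56.5]
  rect ((550.6161499023438, -51.22697830200195), (63.11473083496094, 63.91621017456055), 86.18458557128906) [[516.5999755859375, -80.5999984741211], [580.4000244140625, -84.80000305175781], [584.5999755859375, -21.899999618530273], [520.7999877929688, -17.600000381469727]]
cap 1588 zmed 95.4 [528.  -75.1  88. ] [573.3 -28.9  97.8]
  rect ((550.624267578125, -51.70395278930664), (44.86922073364258, 45.27555847167969), 23.5136661529541) [[521.0, -39.900001525878906], [539.0999755859375, -81.4000015258789], [580.2000122070312, -63.5], [562.2000122070312, -22.0]]
  circ ((550.5607299804688, -51.9921989440918), 23.13140869140625)
```

```bash
python3 - <<'E'
from h import *
import pickle
st=pickle.load(open('w1.pkl','rb')); im=cv2.imread('pics/w1.png'); d=np.load('pics/w1.npy'); P=pts('wrist',d,st)
def fit(box,ax):
    m=np.zeros((480,640),bool);m[box[2]:box[3],box[0]:box[1]]=1
    m&=(P[...,2]>32.5)&(P[...,2]<38)
    q=P[m][:,:2]; o=1-ax
    bins=np.round(q[:,ax]/4); c=[];w=[]
    for b in np.unique(bins):
        s=q[bins==b]
        if len(s)>8: c.append([s[:,ax].mean(),(s[:,o].min()+s[:,o].max())/2]);w.append(np.ptp(s[:,o]))
    c=np.array(c)[1:-1]; k=np.polyfit(c[:,0],c[:,1],1); print('slope',k[0],'icept',k[1],'width',np.median(w),'range',q[:,ax].min(),q[:,ax].max(),'res',np.std(c[:,1]-np.polyval(k,c[:,0]))); return k
L=fit((245,352,170,200),0); F=fit((350,380,202,300),1)
yaw=(np.arctan(L[0])*1-np.arctan(F[0]))/2; print('yaw',np.arctan(L[0]),-np.arctan(F[0]),yaw)
# centreline intersection -> corner (38,38) in stop frame
A=np.array([[-L[0],1],[1,-F[0]]]); X=np.linalg.solve(A,[L[1],F[1]]); c,s=np.cos(yaw),np.sin(yaw); Rm=np.array([[c,-s],[s,c]])
home=X-Rm@[38,38]; print('corner',X,'home',home)
# bottle shoulder edges: sides
m=np.zeros((480,640),bool);m[240:330,250:325]=1
m&=(P[...,2]>52)&(P[...,2]<57.5); q=P[m][:,:2]; print(cv2.minAreaRect(q.astype(np.float32)),m.sum())
top=[];rt=[];lf=[]
for x in range(525,580,3):
    s=q[abs(q[:,0]-x)<1.5]; top.append([x,s[:,1].max()])
for y in range(-75,-25,3):
    s=q[abs(q[:,1]-y)<1.5]; 
    if len(s): rt.append([y,s[:,0].max()]); lf.append([y,s[:,0].min()])
for t in (top,rt,lf): t=np.array(t); print(np.polyfit(t[:,0],t[:,1],1), t[::4].round(0).tolist())
E
```

```text
slope -0.04184366896410108 icept 84.54283758856774 width 10.859487366067114 range 513.0248109833186 622.9593252436242 res 0.15701340282863266
slope 0.03757460034545002 icept 637.784350290364 width 11.193846918799181 range -69.41233803354203 41.49529998778885 res 0.2237550448947987
yaw -0.041819273330225094 -0.03755693206944672 -0.03968810269983591
corner [639.95483878  57.76477916] home [600.47701061  21.30245501]
((550.762939453125, -51.27994155883789), (62.691410064697266, 63.273128509521484), 85.74036407470703) 1372
[-0.07366847 20.0977783 ] [[525.0, -19.0], [537.0, -20.0], [549.0, -20.0], [561.0, -21.0], [573.0, -22.0]]
[7.09221877e-02 5.85533425e+02] [[-75.0, 580.0], [-63.0, 580.0], [-51.0, 582.0], [-39.0, 583.0], [-27.0, 583.0]]
[5.72780145e-02 5.22813117e+02] [[-75.0, 518.0], [-63.0, 520.0], [-51.0, 520.0], [-39.0, 521.0], [-27.0, 521.0]]
```

The stop's home is at (600.5, 21.3) with yaw -0.04, the cap axis is at (550.7, -51.5), and the bottle's yaw is about -0.07. Heights of 34.3, 54 and 95.4 match the given sizes. I'll hold the bottle by its cap and slide it with that.

arm_command:
  steps:
    - [1, [-0.78, 1.74, 2.8], 0]
    - [1, [-0.78, 1.74, 2.8], 0]
    - [1, [-0.78, 1.74, 2.8], 0]
    - [1, [-0.78, 1.74, 2.8], 0]
    - [1, [-0.78, 1.74, 2.8], 0]

```text
clock: 2.53
eef_pos: [550.1, -51.1, 124.6]
eef_rot: [3.142, -0.001, 0.006]
wrist_force: [0.7, -0.1, -0.4]
finger_gap: 94.0
```

arm_command:
  steps:
    - [1, [0, 0, 0.3], 0]
    - [1, [0, 0, 0], 0]
    - [1, [0, 0, 0], 0]

```text
clock: 2.78
eef_pos: [551.7, -50.5, 123.8]
eef_rot: [3.141, -0.002, 0.004]
wrist_force: [-0.3, -0.9, 0.4]
finger_gap: 94.1
```

```bash
python3 - <<'E'
from h import *
st,im,d=shot('wrist','w2'); print(st['eef_pos'],st['eef_rot'],st['clock'],st['wrist_force'])
P=pts('wrist',d,st); m=(P[...,2]>91)&(P[...,2]<100)&(abs(P[...,0]-550)<35)&(abs(P[...,1]+51)<35); q=P[m][:,:2].astype(np.float32); print(m.sum(),cv2.minEnclosingCircle(q),np.median(P[m][:,2]))
E
```

```text
[551.65865137 -50.54918784 123.84821558] [ 3.14146443e+00 -1.65909535e-03  4.37012816e-03] 2.7833 [-0.25178372 -0.8776314   0.44635785]
4552 ((550.35888671875, -52.23222732543945), 22.998374938964844) 95.48931870445313
```

View pics/w2.png

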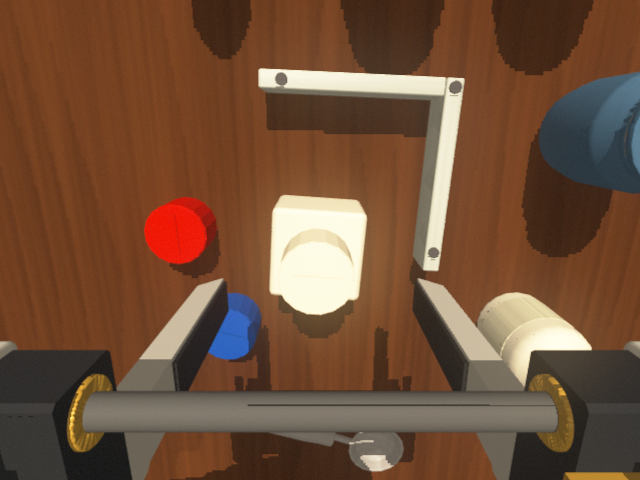

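The cap sits centred between the fingers, at pixel (316,265), with clear surroundings. I'll go down and grip.

arm_command:
  steps:
    - [1, [-0.1, 0.15, 1.4], 0]
    - [1, [0, 0, 1.4], 0]
    - [1, [0, 0, 1.4], 0]
    - [1, [0, 0, 1.4], 0]
    - [1, [0, 0, 0], 0]

```text
clock: 3.25
eef_pos: [549.8, -51.9, 65.5]
eef_rot: [-3.141, 0.001, 0.005]
wrist_force: [-0.9, -0.2, -0.4]
finger_gap: 94.0
```

arm_command:
  steps:
    - [1, [0, 0, 0], 0]
    - [1, [0, 0, 0], 0]

```text
clock: 3.42
eef_pos: [550.9, -52.6, 68.1]
eef_rot: [3.141, -0.002, 0.004]
wrist_force: [-0.0, 0.2, 0.2]
finger_gap: 93.8
```

arm_command:
  steps:
    - [0.3, [0, 0, 0], 0]
    - [0.3, [0, 0, 0], 0]
    - [0.3, [0, 0, 0], 0]
    - [0.3, [0, 0, 0], 0]
    - [0.3, [0, 0, 0], 0]
  force: 40

```text
clock: 3.83
eef_pos: [550.0, -53.0, 66.6]
eef_rot: [3.142, -0.0, 0.003]
wrist_force: [0.2, 0.3, -0.4]
finger_gap: 64.0
```

arm_command:
  steps:
    - [0.3, [0, 0, 0], 0]
    - [0.3, [0, 0, 0], 0]
    - [0.3, [0, 0, 0], 0]
    - [0.3, [0, 0, 0], 0]
    - [0.3, [0, 0, 0], 0]

```text
clock: 4.25
eef_pos: [549.8, -52.9, 66.4]
eef_rot: [-3.142, 0.001, 0.003]
wrist_force: [-2.4, -0.4, 0.8]
finger_gap: 44.7
```

Gripped, with the gap at 44.7 mm. I'll slide to about 4 mm short of home while turning +0.03.

arm_command:
  steps:
    - [0.3, [0.6, -0.9, 0], -0.03]
    - [0.3, [0.6, -0.9, 0], 0]
    - [0.3, [0.6, -0.9, 0], 0]
    - [0.3, [0.6, -0.9, 0], 0]
    - [0.3, [0.6, -0.9, 0], 0]

```text
clock: 4.67
eef_pos: [579.3, -6.2, 66.4]
eef_rot: [3.142, -0.0, 0.033]
wrist_force: [-4.5, -5.1, 6.4]
finger_gap: 44.8
```

arm_command:
  steps:
    - [0.3, [0.6, -0.8, 0], 0]
    - [0.3, [0.5, -0.8, 0], 0]
    - [0.3, [0.5, -0.8, 0], 0]
    - [0, [0, 0, 0], 0]
    - [0, [0, 0, 0], 0]

```text
clock: 5.08
eef_pos: [594.5, 18.4, 66.5]
eef_rot: [-3.141, -0.001, 0.034]
wrist_force: [1.5, 3.7, 3.4]
finger_gap: 44.9
```

```bash
python3 - <<'E'
from h import *
st,im,d=shot('wrist','w3'); print(st['eef_pos'],st['eef_rot'],st['clock'],st['wrist_force'])
im,d=manip.camera('scene'); cv2.imwrite('pics/s3.png',cv2.resize(im[150:310,230:450,::-1],None,fx=3.6,fy=3.6,interpolation=cv2.INTER_CUBIC))
E
```

```text
[594.5065352   18.39737539  66.51315139] [-3.14067439e+00 -1.25595846e-03  3.38303917e-02] 5.0833 [1.47996533 3.71997826 3.37083703]
```

View pics/w3.png

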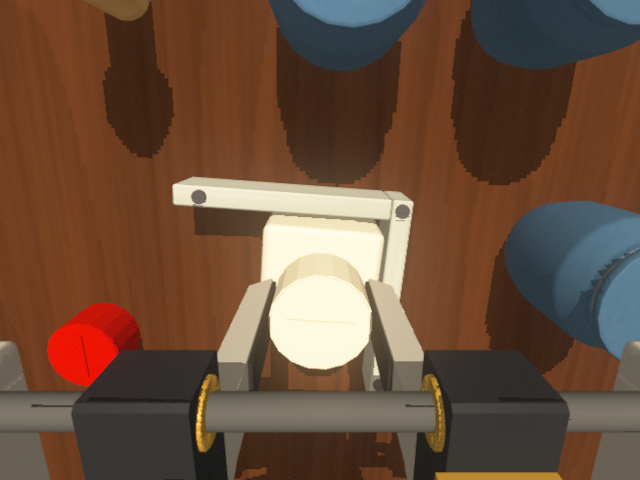

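View pics/s3.png

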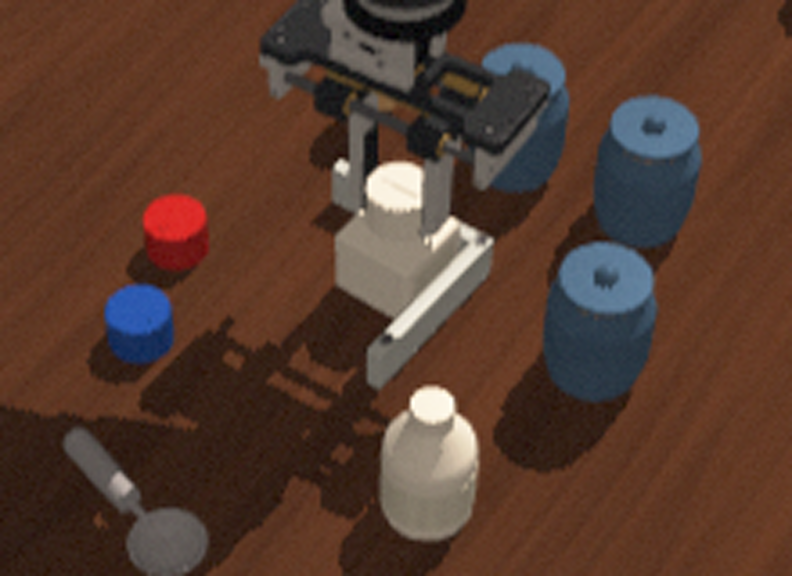

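The bottle is square to the rails, with small gaps of a few mm on both sides. I'll nudge toward the far rail and watch the force.

arm_command:
  steps:
    - [0, [0.15, 0, 0], 0]
    - [0, [0.15, 0, 0], 0]
    - [0, [0.1, 0, 0], 0]
    - [0, [0, 0, 0], 0]
    - [0, [0, 0, 0], 0]

```text
clock: 5.6
eef_pos: [597.5, 17.3, 66.6]
eef_rot: [-3.141, 0.001, 0.033]
wrist_force: [-6.1, 2.7, 6.4]
finger_gap: 44.9
```

arm_command:
  steps:
    - [0, [0, -0.1, 0], 0]
    - [0, [0, -0.1, 0], 0]
    - [0, [0, -0.1, 0], 0]
    - [0, [0, 0, 0], 0]
    - [0, [0, 0, 0], 0]

```text
clock: 6.02
eef_pos: [597.7, 20.0, 66.4]
eef_rot: [3.141, 0.001, 0.033]
wrist_force: [-4.1, -3.3, 4.3]
finger_gap: 44.5
```

```bash
python3 - <<'E'
from h import *
st,im,d=shot('wrist','w4'); print(st['eef_pos'],st['eef_rot'],st['clock'],st['wrist_force'],st['moment'])
cv2.imwrite('pics/w4c.png',cv2.resize(im[160:400,180:430,::-1],None,fx=2.4,fy=2.4,interpolation=cv2.INTER_CUBIC))
E
```

```text
[597.66555578  20.02624845  66.44007911] [3.14110236e+00 5.42906382e-04 3.27588816e-02] 6.0167 [-4.10422457 -3.31266889  4.32511991] [-0.71650211  0.882222    0.01697884]
```

View pics/w4c.png

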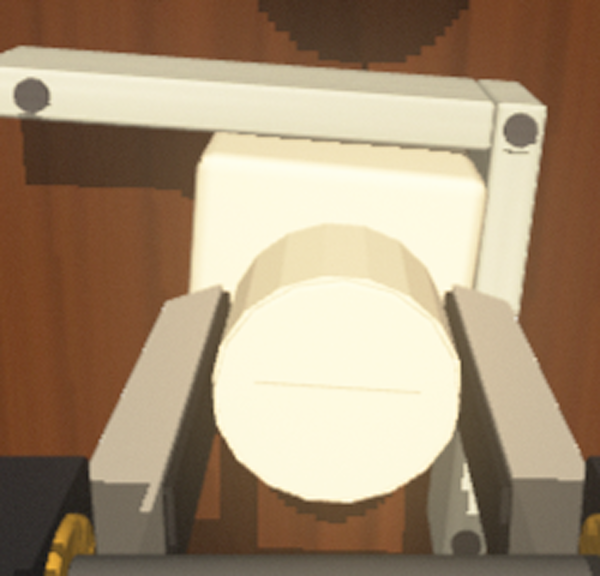

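arm_command:
  steps:
    - [0, [0.1, -0.1, 0], 0]
    - [0, [0.1, -0.1, 0], 0]
    - [0, [0, 0, 0], 0]
    - [0, [0, 0, 0], 0]

```text
clock: 6.4
eef_pos: [599.7, 21.9, 66.6]
eef_rot: [3.141, 0.0, 0.033]
wrist_force: [-4.3, -4.3, 5.2]
finger_gap: 44.8
```

```bash
cat > gap.py <<'E'
from h import *
import sys
st,im,d=shot('wrist',sys.argv[1]); print(st['eef_pos'],st['eef_rot'],st['clock'],st['wrist_force'],st['moment'])
cv2.imwrite(f'pics/{sys.argv[1]}c.png',cv2.resize(im[160:400,180:430,::-1],None,fx=2.4,fy=2.4,interpolation=cv2.INTER_CUBIC))
P=pts('wrist',d,st); Z=P[...,2]; X=P[...,0]; Y=P[...,1]
c,s=np.cos(-.04),np.sin(-.04); A=c*(X-600.5)+s*(Y-21.3); B=-s*(X-600.5)+c*(Y-21.3)
rail=(abs(Z-35)<3); sh=(abs(Z-55)<2.5)
l=rail&(abs(A)<25)&(B>20)&(B<60); f=rail&(A>20)&(A<60)&(B<25)&(B>-80)
def edge(m,u,v,lo):  # per-column extremes of v binned on u
    r=[]
    for b in np.unique(np.round(u[m]/4)):
        q=v[m&(np.round(u/4)==b)]
        if len(q)>5: r.append([b*4,q.min() if lo else q.max()])
    r=np.array(r); k=np.polyfit(r[:,0],r[:,1],1); return k.round(3),len(r)
print('left rail inner B',edge(l,A,B,1),'far rail inner A',edge(f,B,A,1) if f.sum()>100 else f.sum())
s1=sh&(abs(A)<26)&(B>5)&(B<45); s2=sh&(A>15)&(A<45)&(B>-5)&(B<26)
print('shoulder top B',edge(s1,A,B,0),'shoulder right A',edge(s2,B,A,0),'zsh',np.median(Z[s1]))
E
python3 gap.py w5
```

```text
[599.73490945  21.9325663   66.58792258] [3.14073743e+00 2.67672138e-04 3.28678532e-02] 6.4 [-4.34807462 -4.28012519  5.18966238] [-1.03356884  0.96932344  0.04954611]
left rail inner B (array([-1.0000e-03,  3.1593e+01]), 13) far rail inner A (array([2.6000e-02, 3.3752e+01]), 18)
shoulder top B (array([-4.0000e-03,  3.1852e+01]), 13) shoulder right A (array([ 0.203, 25.737]), 6) zsh 54.53814119528748
```

View pics/w5c.png

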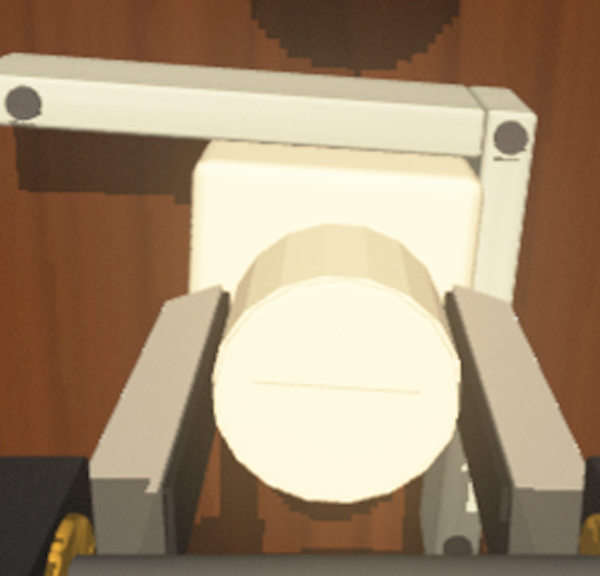

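The force hasn't changed, so the bottle is still sliding. I'll keep going in 1 mm nudges.

arm_command:
  steps:
    - [0, [0.1, 0, 0], 0]
    - [0, [0, 0, 0], 0]
    - [0, [0, 0, 0], 0]

```text
clock: 6.7
eef_pos: [600.6, 21.8, 66.7]
eef_rot: [3.141, 0.001, 0.033]
wrist_force: [-5.9, -6.1, 8.4]
finger_gap: 44.5
```

arm_command:
  steps:
    - [0, [0, -0.1, 0], 0]
    - [0, [0, 0, 0], 0]
    - [0, [0, 0, 0], 0]

```text
clock: 6.95
eef_pos: [600.6, 22.3, 66.7]
eef_rot: [3.14, 0.001, 0.033]
wrist_force: [-6.7, -9.0, 7.5]
finger_gap: 44.7
```

arm_command:
  steps:
    - [0, [0.1, 0, 0], 0]
    - [0, [0, 0, 0], 0]
    - [0, [0, 0, 0], 0]

```text
clock: 7.2
eef_pos: [601.2, 22.3, 66.8]
eef_rot: [3.14, 0.002, 0.033]
wrist_force: [-9.3, -9.0, 10.9]
finger_gap: 44.5
```

```bash
python3 gap.py w6
```

```text
[601.24186007  22.27443524  66.8078933 ] [3.13974376e+00 1.56131021e-03 3.27738766e-02] 7.2 [-9.27706219 -9.04138905 10.91760178] [-2.03859283  2.09621388  0.14030494]
left rail inner B (array([1.0000e-03, 3.1624e+01]), 13) far rail inner A (array([3.2000e-02, 3.4203e+01]), 17)
shoulder top B (array([-1.300e-02,  3.194e+01]), 13) shoulder right A (array([ 0.192, 27.115]), 6) zsh 54.90885848373388
```

View pics/w6c.png

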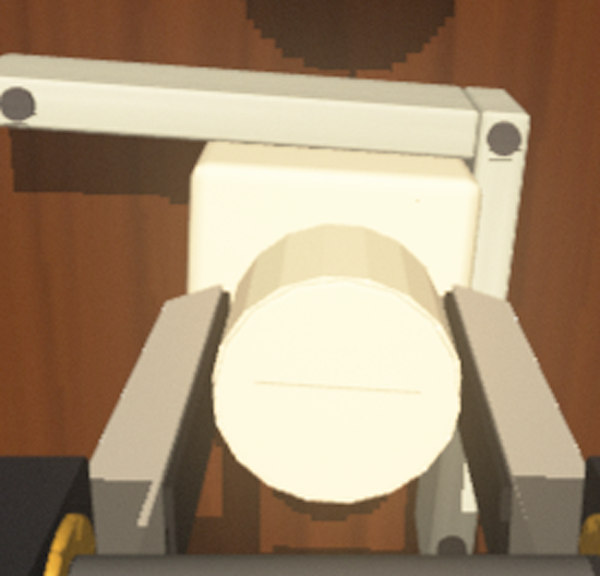

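Both rails now push back at about 9 N, and the shoulder is parallel to and touching the left rail. I'll ease off by 0.4 mm per axis and press down about 8 mm.

arm_command:
  steps:
    - [0, [-0.04, 0.04, 0.2], 0]
    - [0, [0, 0, 0.2], 0]
    - [0, [0, 0, 0.2], 0]
    - [0, [0, 0, 0.2], 0]
    - [0, [0, 0, 0], 0]

```text
clock: 7.67
eef_pos: [601.1, 21.9, 59.1]
eef_rot: [3.14, 0.001, 0.033]
wrist_force: [-10.5, -8.3, 12.4]
finger_gap: 44.6
```

arm_command:
  steps:
    - [0, [0, 0, 0], 0]
    - [0, [0, 0, 0], 0]

```text
clock: 7.83
eef_pos: [601.1, 21.9, 59.1]
eef_rot: [3.14, 0.001, 0.033]
wrist_force: [-10.4, -9.0, 12.4]
finger_gap: 44.5
```

```bash
python3 gap.py w7
```

```text
[601.08404522  21.884623    59.12223975] [3.13983877e+00 7.85837111e-04 3.26317341e-02] 7.8333 [-10.38684745  -8.96161087  12.37598566] [-1.94184092  2.00343953  0.07994677]
left rail inner B (array([3.0000e-03, 3.1521e+01]), 13) far rail inner A (array([ 0.037, 34.342]), 16)
shoulder top B (array([-7.0000e-03,  3.1733e+01]), 13) shoulder right A (array([1.5000e-02, 3.0485e+01]), 5) zsh 54.59327415833669
```

View pics/w7c.png

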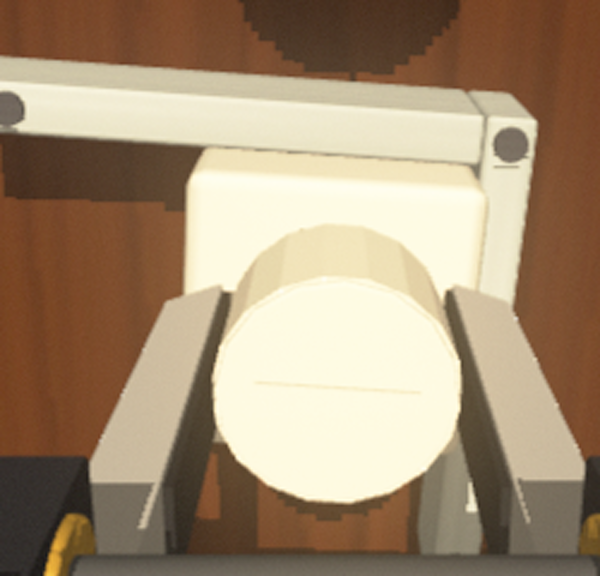

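The cap is about 7.6 mm down at 12.4 N, which agrees with the spring, and it sits unchanged in the jaws, so there's no slip. I'll twist anticlockwise in stages.

arm_command:
  steps:
    - [0, [0, 0, 0], -0.06]
    - [0, [0, 0, 0], -0.06]
    - [0, [0, 0, 0], -0.06]
    - [0, [0, 0, 0], -0.06]
    - [0, [0, 0, 0], 0]

```text
clock: 8.3
eef_pos: [601.0, 22.1, 59.1]
eef_rot: [3.141, 0.001, 0.276]
wrist_force: [-9.1, -7.9, 11.4]
finger_gap: 44.5
```

```bash
python3 gap.py w8
```

```text
[601.0286934   22.14578132  59.05283798] [3.14054898e+00 1.23126166e-03 2.76411177e-01] 8.3 [-9.11052763 -7.94104372 11.40256685] [-1.58626429e+00  1.83758273e+00 -6.03670681e-04]
left rail inner B (array([8.0000e-03, 3.1454e+01]), 13) far rail inner A (array([ 0.066, 37.359]), 16)
shoulder top B (array([-2.0000e-03,  3.1451e+01]), 13) shoulder right A (array([ 0.677, 16.348]), 4) zsh 54.61971222156137
```

View pics/w8.png

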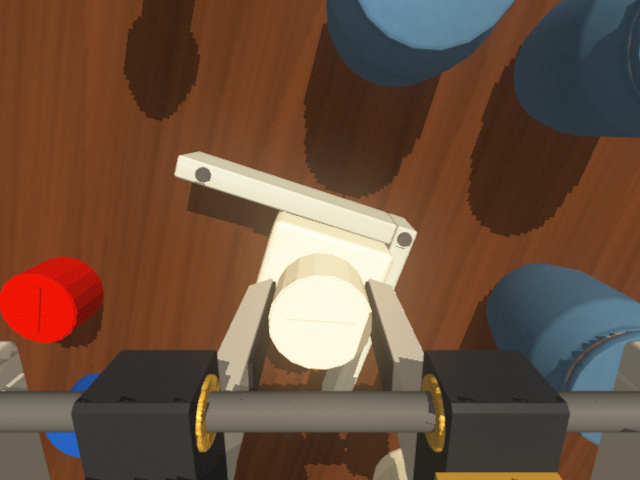

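The bottle stays square in the corner while the cap turns with the gripper, its line mark fixed relative to the jaws. I'll continue to 0.96 rad.

arm_command:
  steps:
    - [0, [0, 0, 0], -0.06]
    - [0, [0, 0, 0], -0.06]
    - [0, [0, 0, 0], -0.06]
    - [0, [0, 0, 0], -0.06]
    - [0, [0, 0, 0], -0.06]

```text
clock: 8.77
eef_pos: [600.8, 22.2, 59.0]
eef_rot: [3.141, 0.002, 0.575]
wrist_force: [-10.8, -8.4, 12.5]
finger_gap: 44.5
```

arm_command:
  steps:
    - [0, [0, 0, 0], -0.06]
    - [0, [0, 0, 0], -0.06]
    - [0, [0, 0, 0], -0.06]
    - [0, [0, 0, 0], -0.06]
    - [0, [0, 0, 0], -0.06]

```text
clock: 9.18
eef_pos: [600.6, 22.2, 58.9]
eef_rot: [-3.141, 0.002, 0.875]
wrist_force: [-12.8, -7.2, 14.1]
finger_gap: 44.6
```

arm_command:
  steps:
    - [0, [0, 0, 0], -0.06]
    - [0, [0, 0, 0], -0.06]
    - [0, [0, 0, 0], 0]
    - [0, [0, 0, 0], 0]

```text
clock: 9.52
eef_pos: [601.0, 22.1, 59.0]
eef_rot: [3.142, 0.002, 0.993]
wrist_force: [-9.7, -8.0, 11.9]
finger_gap: 44.8
```

```bash
python3 gap.py w9
```

```text
[601.01930739  22.14485167  59.0412449 ] [3.14155939e+00 1.68154331e-03 9.93095437e-01] 9.5167 [-9.72570056 -8.04668296 11.88505459] [-1.55366548  1.90217572  0.04774319]
left rail inner B (array([3.0000e-03, 3.1928e+01]), 13) far rail inner A (array([-0.089, 28.962]), 7)Traceback (most recent call last):
  File "gap.py", line 17, in <module>
    print('shoulder top B',edge(s1,A,B,0),'shoulder right A',edge(s2,B,A,0),'zsh',np.median(Z[s1]))
                                                             ~~~~^^^^^^^^^^
  File "gap.py", line 14, in edge
    r=np.array(r); k=np.polyfit(r[:,0],r[:,1],1); return k.round(3),len(r)
                                ~^^^^^
IndexError: too many indices for array: array is 1-dimensional, but 2 were indexed
```

View pics/w9.png

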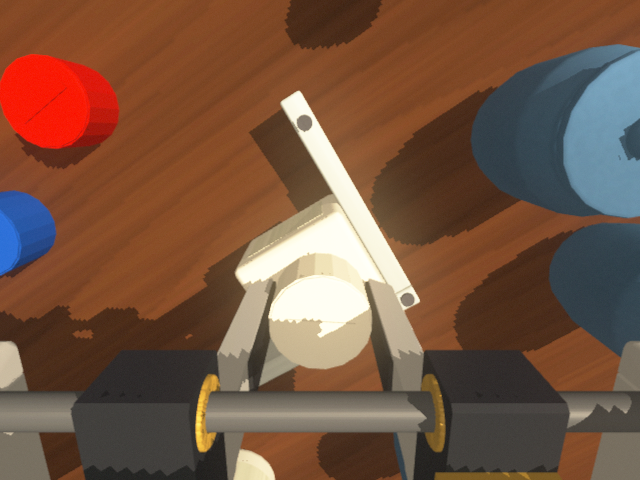

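Turned 0.96 rad with no torque build-up. I'll ease most of the sideways push, keeping a little toward the corner, then lift gently.

arm_command:
  steps:
    - [0, [-0.1, -0.03, 0], 0]
    - [0, [-0.1, -0.03, 0], 0]
    - [0, [0, 0, 0], 0]
    - [0, [0, 0, 0], 0]

```text
clock: 9.9
eef_pos: [599.9, 21.8, 59.1]
eef_rot: [3.141, -0.0, 0.993]
wrist_force: [-6.2, -0.9, 10.8]
finger_gap: 44.8
```

arm_command:
  steps:
    - [0, [0, 0, -0.2], 0]
    - [0, [0, 0, -0.2], 0]
    - [0, [0, 0, -0.2], 0]
    - [0, [0, 0, -0.2], 0]
    - [0, [0, 0, -0.2], 0]

```text
clock: 10.32
eef_pos: [599.7, 21.8, 68.4]
eef_rot: [-3.141, 0.0, 0.993]
wrist_force: [-2.8, -1.3, 0.5]
finger_gap: 44.7
```

At 1.7 mm above the locked height there's no upward resistance, so the cap is free. I'll keep lifting.

arm_command:
  steps:
    - [0, [0, 0, -0.3], 0]
    - [0, [0, 0, -0.3], 0]
    - [0, [0, 0, -0.3], 0]
    - [0, [0, 0, -0.3], 0]
    - [0, [0, 0, -0.4], 0]

```text
clock: 10.73
eef_pos: [599.9, 22.0, 84.7]
eef_rot: [3.142, -0.0, 0.993]
wrist_force: [-0.4, 0.8, -0.8]
finger_gap: 44.3
```

```bash
python3 - <<'E'
from h import *
print(manip.read_state()['wrist_force'])
for n in ('side','scene'):
    im,d=manip.camera(n); c=im[150:330,180:420] if n=='side' else im[140:320,220:460]
    cv2.imwrite(f'pics/{n}10.png',cv2.resize(c[:,:,::-1],None,fx=3,fy=3,interpolation=cv2.INTER_CUBIC))
E
```

```text
[-0.37899209  0.77828801 -0.84432934]
```

View pics/side10.png

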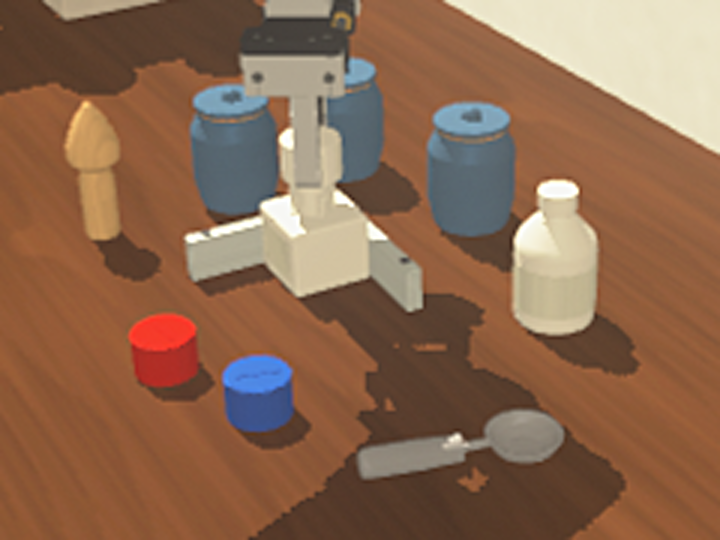

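View pics/scene10.png

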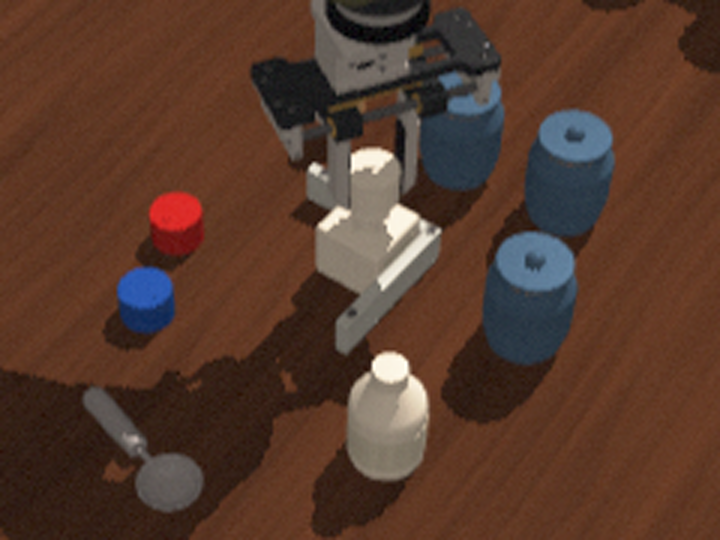

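The cap is up and the narrower neck shows below it; the bottle is still in the corner. I'll raise another 3 cm and check the bottle's fit.

arm_command:
  steps:
    - [0, [0, 0, -0.8], 0]
    - [0, [0, 0, -0.8], 0]
    - [0, [0, 0, -0.8], 0]
    - [0, [0, 0, -0.6], 0]
    - [0, [0, 0, 0], 0]

```text
clock: 11.25
eef_pos: [600.5, 21.9, 116.4]
eef_rot: [3.139, -0.001, 0.993]
wrist_force: [-0.1, 0.4, -1.1]
finger_gap: 44.5
```

arm_command:
  steps:
    - [0, [0, 0, 0], 0]
    - [0, [0, 0, 0], 0]
    - [0, [0, 0, 0], 0]

```text
clock: 11.5
eef_pos: [599.6, 21.9, 114.0]
eef_rot: [-3.141, 0.0, 0.993]
wrist_force: [0.2, 0.3, -0.3]
finger_gap: 44.9
```

```bash
python3 - <<'E'
from h import *
st,im,d=shot('wrist','w11'); print(st['eef_pos'],st['eef_rot'],st['clock'],st['wrist_force'])
P=pts('wrist',d,st);Z=P[...,2]; X=P[...,0]; Y=P[...,1]
c,s=np.cos(-.04),np.sin(-.04); A=c*(X-600.5)+s*(Y-21.3); B=-s*(X-600.5)+c*(Y-21.3)
l=(abs(Z-35)<2)&(abs(A)<25)&(B>20)&(B<60); sh=(abs(Z-55)<2.5)&(abs(A)<26)&(B<45)&(B>0)
for a in range(-24,28,8):
    w=abs(A-a)<3; r=B[l&w]; t=B[sh&w]; print(a,r.min().round(1) if len(r) else '-',t.max().round(1) if len(t) else '-')
for n in ('side','scene'):
    im,d=manip.camera(n); np.save(f'pics/{n}11.npy',d);cv2.imwrite(f'pics/{n}11f.png',im[:,:,::-1]); c_=im[150:270,220:360] if n=='side' else im[160:280,270:410]
    cv2.imwrite(f'pics/{n}11.png',cv2.resize(c_[:,:,::-1],None,fx=5,fy=5,interpolation=cv2.INTER_CUBIC))
    P=pts(n,d);Z=P[...,2]; X=P[...,0]; Y=P[...,1]; A=c*(X-600.5)+s*(Y-21.3); B=-s*(X-600.5)+c*(Y-21.3)
    sh=(abs(Z-54)<3)&(abs(A)<45)&(abs(B)<45); q=np.c_[A[sh],B[sh]].astype(np.float32); print(n,sh.sum(),q.min(0),q.max(0),cv2.minAreaRect(q))
E
```

```text
[599.55557098  21.87070668 114.00176554] [-3.14097028e+00  3.83776285e-04  9.92984177e-01] 11.5 [ 0.20174347  0.32640827 -0.3095656 ]
-24 31.9 31.2
-16 31.9 31.4
-8 31.9 31.2
0 31.9 31.4
8 31.9 31.4
16 31.9 31.3
24 32.0 31.4
side 240 [-34.01708 -36.003  ] [29.22838  27.389627] ((-2.5732574462890625, -4.363191604614258), (63.34360885620117, 63.15530776977539), 89.50344848632812)
scene 265 [-30.792286 -37.74615 ] [32.889896 25.159506] ((1.205587387084961, -6.578535079956055), (63.431034088134766, 62.55343246459961), 1.1507185697555542)
```

View pics/scene11.png

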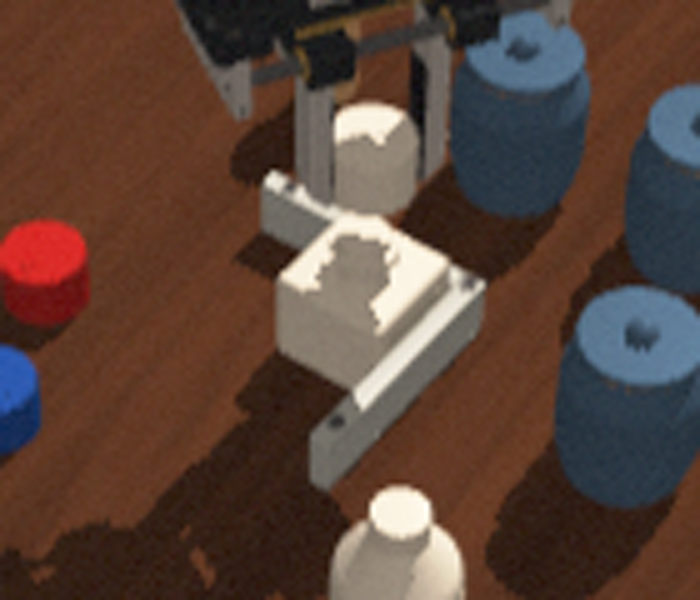

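View pics/side11.png

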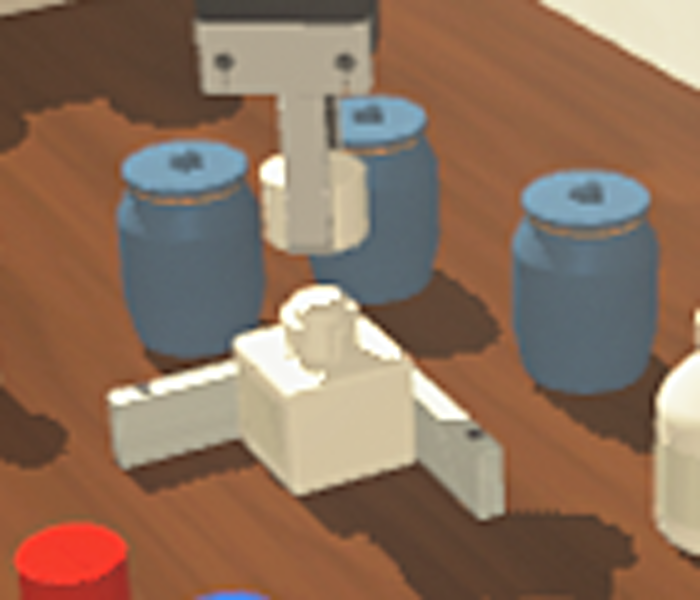

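View pics/w11.png

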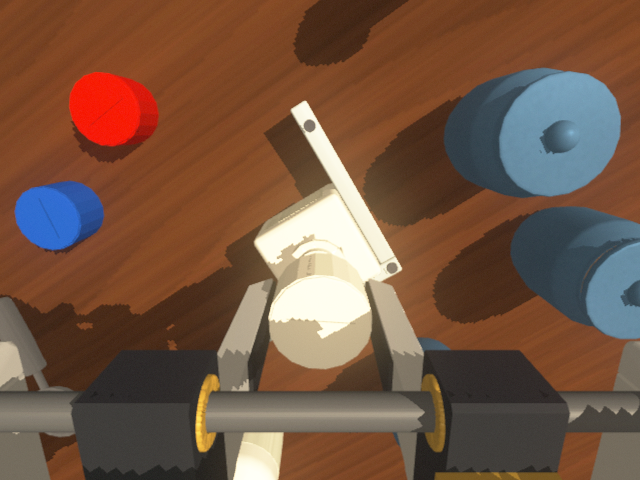

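```bash
python3 - <<'E'
from h import *
c,s=np.cos(-.04),np.sin(-.04)
for n in ('side','scene'):
    d=np.load(f'pics/{n}11.npy'); P=pts(n,d);Z=P[...,2]; X=P[...,0]; Y=P[...,1]; A=c*(X-600.5)+s*(Y-21.3); B=-s*(X-600.5)+c*(Y-21.3)
    sh=(abs(Z-54)<4)&(abs(A)<45)&(abs(B)<45); r=(abs(Z-34)<4)
    print(n,'far rail A lo/hi by B:')
    for b in range(-80,40,10):
        m=r&(abs(B-b)<5)&(A>15)&(A<60); t=sh&(abs(B-b)<5)
        print(b,m.sum(),(A[m].min().round(1),A[m].max().round(1)) if m.any() else '', 'sh',(A[t].min().round(1),A[t].max().round(1)) if t.any() else '')
    print(' left rail B by A')
    for a in range(-80,40,10):
        m=r&(abs(A-a)<5)&(B>15)&(B<60); t=sh&(abs(A-a)<5)
        print(a,m.sum(),(B[m].min().round(1),B[m].max().round(1)) if m.any() else '', 'sh',(B[t].min().round(1),B[t].max().round(1)) if t.any() else '')
E
```

```text
side far rail A lo/hi by B:
-80 15 (np.float64(29.2), np.float64(41.6)) sh 
-70 10 (np.float64(29.8), np.float64(41.2)) sh 
-60 14 (np.float64(30.5), np.float64(42.3)) sh 
-50 14 (np.float64(30.3), np.float64(42.4)) sh 
-40 15 (np.float64(15.7), np.float64(41.5)) sh (np.float64(-28.4), np.float64(11.5))
-30 24 (np.float64(16.4), np.float64(42.4)) sh (np.float64(-33.7), np.float64(28.8))
-20 7 (np.float64(34.2), np.float64(41.9)) sh (np.float64(-33.1), np.float64(27.1))
-10 2 (np.float64(40.1), np.float64(40.9)) sh (np.float64(-33.2), np.float64(27.9))
0 0  sh (np.float64(-33.9), np.float64(27.2))
10 0  sh (np.float64(-34.0), np.float64(29.1))
20 0  sh (np.float64(-32.4), np.float64(29.2))
30 0  sh (np.float64(-33.0), np.float64(-11.8))
 left rail B by A
-80 17 (np.float64(26.4), np.float64(41.7)) sh 
-70 15 (np.float64(27.3), np.float64(37.5)) sh 
-60 14 (np.float64(29.4), np.float64(42.8)) sh 
-50 15 (np.float64(27.1), np.float64(41.5)) sh 
-40 13 (np.float64(27.3), np.float64(40.2)) sh 
-30 11 (np.float64(21.6), np.float64(41.9)) sh (np.float64(-35.4), np.float64(26.9))
-20 0  sh (
[... 1090 characters left out ...]
(np.float64(28.4), np.float64(45.9)) sh (np.float64(-5.0), np.float64(23.9))
 left rail B by A
-80 15 (np.float64(24.1), np.float64(38.4)) sh 
-70 11 (np.float64(27.4), np.float64(39.2)) sh 
-60 8 (np.float64(25.8), np.float64(32.8)) sh 
-50 8 (np.float64(26.1), np.float64(37.0)) sh 
-40 2 (np.float64(27.3), np.float64(35.2)) sh 
-30 0  sh (np.float64(-36.7), np.float64(22.9))
-20 0  sh (np.float64(-37.8), np.float64(-0.8))
-10 0  sh (np.float64(-37.4), np.float64(-10.7))
0 0  sh (np.float64(-37.6), np.float64(27.2))
10 0  sh (np.float64(-36.0), np.float64(24.8))
20 0  sh (np.float64(-37.5), np.float64(27.2))
30 20 (np.float64(16.4), np.float64(39.0)) sh (np.float64(-36.0), np.float64(24.6))
```

The fixed cameras are too coarse to judge sub-millimetre gaps at the far rail. There's plenty of time, so I'll turn the wrist, with the cap still held on the axis, to look at that rail from above.

arm_command:
  steps:
    - [0, [0, 0, 0], 0.1]
    - [0, [0, 0, 0], 0.1]
    - [0, [0, 0, 0], 0.1]
    - [0, [0, 0, 0], 0.1]
    - [0, [0, 0, 0], 0.1]

```text
clock: 12.07
eef_pos: [599.7, 21.9, 114.3]
eef_rot: [-3.141, 0.0, 0.488]
wrist_force: [0.8, 0.1, -0.8]
finger_gap: 44.5
```

arm_command:
  steps:
    - [0, [0, 0, 0], 0.1]
    - [0, [0, 0, 0], 0.1]
    - [0, [0, 0, 0], 0.1]
    - [0, [0, 0, 0], 0.1]
    - [0, [0, 0, 0], 0.1]

```text
clock: 12.48
eef_pos: [599.7, 21.9, 114.3]
eef_rot: [-3.142, 0.0, -0.012]
wrist_force: [0.1, -0.4, -1.0]
finger_gap: 44.5
```

arm_command:
  steps:
    - [0, [0, 0, 0], 0.1]
    - [0, [0, 0, 0], 0.1]
    - [0, [0, 0, 0], 0.1]
    - [0, [0, 0, 0], 0.1]
    - [0, [0, 0, 0], 0.1]

```text
clock: 12.9
eef_pos: [599.7, 21.9, 114.3]
eef_rot: [3.141, 0.0, -0.512]
wrist_force: [0.4, -0.7, 0.2]
finger_gap: 44.8
```

arm_command:
  steps:
    - [0, [0, 0, 0], 0.1]
    - [0, [0, 0, 0], 0.1]
    - [0, [0, 0, 0], 0.1]
    - [0, [0, 0, 0], 0]
    - [0, [0, 0, 0], 0]

```text
clock: 13.32
eef_pos: [599.7, 21.9, 114.3]
eef_rot: [3.141, 0.0, -0.804]
wrist_force: [-0.7, 0.6, -0.6]
finger_gap: 44.7
```

```bash
cat > g2.py <<'E'
from h import *
import sys
st,im,d=shot('wrist',sys.argv[1]); print(st['eef_pos'],st['eef_rot'],st['clock'],st['wrist_force'],st['finger_gap'])
cv2.imwrite(f'pics/{sys.argv[1]}c.png',cv2.resize(im[150:400,180:480,::-1],None,fx=2.4,fy=2.4,interpolation=cv2.INTER_CUBIC))
P=pts('wrist',d,st);Z=P[...,2]; X=P[...,0]; Y=P[...,1]
c,s=np.cos(-.04),np.sin(-.04); A=c*(X-600.5)+s*(Y-21.3); B=-s*(X-600.5)+c*(Y-21.3)
for nm,U,V in (('left',A,B),('far',B,A)):
  for a in range(-28,32,8):
    w=abs(U-a)<3; r=V[(abs(Z-35)<2)&w&(V>20)&(V<60)]; t=V[(abs(Z-55)<2.5)&w&(V<45)&(V>0)]; print(nm,a,len(r),r.min().round(1) if len(r) else '-',r.max().round(1) if len(r) else '-',t.max().round(1) if len(t) else '-')
E
python3 g2.py w12
```

```text
[599.71821688  21.88266471 114.3098474 ] [ 3.14144367e+00  1.55769171e-04 -8.03906492e-01] 13.3167 [-0.69366711  0.64355305 -0.56128468] 44.687491975304816
left -28 137 31.3 43.4 30.7
left -20 150 31.2 43.5 30.8
left -12 143 31.4 43.6 30.8
left -4 144 31.4 43.3 30.8
left 4 143 31.4 43.4 31.0
left 12 152 31.4 43.4 30.4
left 20 155 31.4 43.5 30.6
left 28 159 28.8 43.6 31.1
far -28 136 31.5 44.0 30.7
far -20 143 31.6 44.1 30.6
far -12 140 31.6 44.0 30.8
far -4 151 31.6 44.1 31.2
far 4 145 31.7 43.9 30.9
far 12 150 31.6 44.1 30.5
far 20 156 31.5 43.9 30.7
far 28 159 28.5 44.1 30.6
```

View pics/w12c.png

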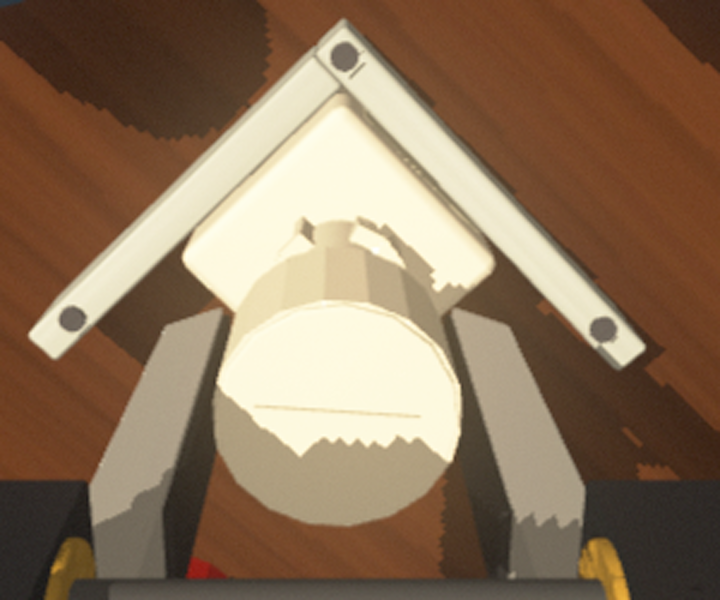

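From above, the bottle is parallel to both rails. Both measured edge gaps are about 0.5–0.9 mm, the same size as the rounding of the body edge. The cap is level, on the axis to about 1 mm, with its rim about 33 mm above the neck. Handing in.

```bash
python3 - <<'E'
from cell import manip
print(manip.sign_off(), manip.read_state()['clock'])
E
```

```text
the job is handed in; nothing more can be done
the job is handed in; nothing more can be done
```

The job is done and handed in at about 13.4 s of the 61 s limit. I gripped the square bottle by its cap and slid it into the corner until both rails pushed back with about 9 N. I then pressed the cap about 7.6 mm down at 12.4 N, twisted it 0.96 rad anticlockwise, and lifted it off with no resistance.

- **Cap:** it is held level with a finger gap of 44.7 mm. Its rim is about 33 mm above the neck and within about 1 mm of the bottle's axis. After lifting, I turned the wrist with the cap still held so the camera could see the far rail.
- **Bottle:** in the last wrist view it stands square in the corner. Both rails show the same 0.5–0.9 mm gap at the shoulder edge. I put that down to the rounded edges and measurement error, but I can't tell it from a true gap of that size.
- **Fixed cameras:** the scene and side views were 2 mm or more coarse and could not confirm the fit. They showed the bottle in place.
- **Other items:** nothing else appeared to have moved in the pictures.

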